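Clamp the casting mould and set the slip feed valve

TASK

The plaster mould is standing in the bench casting rig. Wind the red handwheel clockwise by its black crank knob until the clamp holds the mould firmly, about a quarter turn past where it first bites and not much more or the plaster will crack; only then turn the blue tee handle of the feed valve open to the green 40-degree mark on its dial. Let go of both, and do not knock about the tools and pots lying around.

Things in the scene. Friction and masses are not known exactly. Their poses are not given: they have to be found in the camera images.
- wheel_hub (a point): centre of the red handwheel of the mould clamp (rim 157 mm across, three spokes), on its upright axis, level with the rim's mid-line, about 245 mm above the table; z points up. The rim's top is 8.5 mm above this point, the hub's top 13 mm; except for the crank knob nothing of the clamp is higher. The wheel sits over a blue crosshead and a white plaster mould
- crank_grip (a point): centre (half-way up) of the black crank knob on the handwheel: upright, 27 mm diameter, 60 mm tall (30 mm above and below this point), 70 mm from the wheel's axis, 41 mm above wheel_hub; its foot is 2.5 mm above the rim. The knob spins freely on its own pin, so it can be held without turning the wrist while carried round the circle
- clamp_screw (a joint): slack left in the clamp: the handwheel's angle in rad before the pressure plate bites on the mould. Starts at -5.4 to -2.2 and grows to 0, where it bites and stops, as the wheel is wound clockwise seen from above. Up to there the crank knob pulls with about 4 to 6 N. The screw falls 3 mm a turn, and stays where it is left
- clamp_wheel (a joint): how far, in rad, the handwheel has been wound past first bite (0 until then; clockwise seen from above). The pull at the crank knob steps up to about 9 or 10 N at the bite and rises by some 3 N per rad to about 12 to 14 N at a quarter turn (1.57), which is firm. It stays where it is left
- valve_grip (a point): centre of the blue tee handle of the feed valve: straight bar 80 mm long, 14 wide, 24 deep, about 137 mm above the table. z: out along the stem, which leans 40 degrees from upright to the rig's front (robot's side); x: along the bar, away from its red pointer end; y: across the 14 mm. It turns about z. The white dial (112 mm across) lies 31 mm below this point along the stem; 60 mm free beside the bar
- work_light (a point): middle of the underside of a slim fixed LED work light that hangs about 190 mm straight above the valve's tee handle: a level bar 120 mm long (along this point's y), 22 mm wide, 14 mm thick, on a thin post at the rig's rear corner. It is in the way of an upright tool; along the leaning stem the way to the handle is free
- feed_valve (a joint): opening of the feed valve in rad: 0 shut (red end pointing straight down the slope, to the front), growing counter-clockwise seen from outside along the stem; right-handed about valve_grip's z; to a stop at 1.571 fully open (red end away from the mould). The dial has a black tick every 10 degrees and a broad green one at 40 (0.698 rad). Drag 0.18 N m; it stays where it is left
- spanner: combination spanner, 150 mm, lying on the rig's base plate in front of the feed valve; not part of the job; origin under its middle
- mallet: rubber mallet, 260 mm, wooden handle, lying on the table; not part of the job; origin under its middle
- glaze_brush: glaze brush, 200 mm, lying on the table; not part of the job; origin under its middle
- clay_mug: bisque clay mug, diameter 84, height 95 mm, standing on the table; not part of the job; origin under its middle
- glaze_jar: blue glaze jar with white cap, diameter 90, height 110 mm, standing on the table; not part of the job; origin under its middle
- test_bowl: white glazed bowl, diameter 130, height 60 mm, standing on the table; not part of the job; origin under its middle

How it is judged:
By the outcome, as a careful person would: the job done as asked, in the order asked, and still so for the second after the job is handed in, with the robot touching nothing.
It also fails if it takes over 61 s, if anything falls off the work surface, if the arm or the gripper's body presses on something with over 40 N, if the wrist force passes 120 N, or if a joint passes its speed limit or range.

ROBOT

A 6-joint arm with a two-finger parallel gripper is mounted at the origin on the work surface. World frame = base frame: x ahead of the robot, y to its left, z up, the work surface at z = 0. Lengths are in m, angles in degrees, forces in N, time in s.
With the tool pointing down it reaches from about 0.3 to 0.75 m from the base axis. Payload 8.5 kg.
Tool frame: the origin (TCP) lies at the very end of the fingers, on their centre line; the grasp point (between the pads) lies env.pinch_z behind it (env.pinch_z is the distance from the TCP to the grasp point, in m); z points along the fingers, y is the line along which they close (so a half turn about z gives the same grasp; the last joint's range is limited). The gripper opens to 85 mm and grips with 20 to 120 N. Pads are 22 mm wide; open, the fingers measure 114 mm over their backs; the gripper's body (76 mm by 85 mm) begins 54 mm behind the grasp point. The pads swing forward as they close: fully open they stand 13 mm farther back than shut.
Start: joints at [-79.658, 21.807, 74.336, -0, 83.858, -12.336], TCP at [0.212, -0.507, 0.231] pointing down, gripper open.
Joint ranges: [-178.18, 178.18], [-50.72, 133.34], [12.68, 142.11], [-81.47, 261.47], [9.98, 163.14], [-165.26, 165.26]. Speed limits (degrees/s): [136.94, 136.94, 180, 180, 180, 180].

INTERFACE

Orientations are given as a 3x3 rotation matrix whose columns are the frame's x, y, z axes.
In Python, from rig import telemetry, get_image, env gives the robot as it stands. The module is installed in compiled form; this text tells all that it offers.
- The arm moves only by the tool apply_moves, never from a script. Its argument "series" is a list of rows, each a list of 7 numbers: the shift along the tool's x, y, z in mm, then the turn, a rotation vector about the tool's x, y, z in degrees, then the opening, from 0 (shut) to 1 (fully open). A call has 1 to 12 rows; each row shifts and turns the commanded pose from where the row before left it, along the tool's axes as they then stand; what a row does not reach is not made up. A row lasts 1/8 s, in which the tool goes at most 62.5 mm and 10.7 degrees, less where a joint would pass 70% of its speed; a pose out of reach is approached as far as the arm can. A call with a gripper value outside its range is refused whole. The fingers move at their own pace and stop on an object; "grip_force" is the grip in N (left out, the last holds). Time passes only in rows, so rows that do not move let the fingers close. It gives the time, the measured TCP pose, the force, the opening and the grip force at its end, in the units of the state.
- telemetry.observe(): the state, without advancing time (a new reading comes with each control period).
- get_image(name): name is "side" or "top"; returns a dict with "frame" (420x560x3 uint8, red, green, blue), "z_map" (420x560 float32, m along the optical axis (not along the pixel's ray), 0 where there is no reading), "vertical_fov" (degrees; the focal length in pixels is half the picture's height over the tangent of half this angle, whatever the lens; pixels are square), "cx", "cy" (the principal point, pixels), "eye" and "attitude" of the camera in the world. Camera axes: x right, y up, looking along -z (the intrinsics and any distortion apply to the point x, -y, -z); pixel columns grow to the right and rows downward; lengths in m; the calibration is good to about 2 mm. A picture is of the moment at which its call begins.
- env.close_job(): hands the job in; it is judged then, once.
The state is a dict: "time_s": time; "q": joint angles; "qvel": joint speeds; "joint_efforts": joint torques, N m; "position": TCP position; "tool_rot": TCP orientation; "ft_force": force on the tool from outside, world axes, zero at the start; "wrist_torque": the same for the moment, N m; "grip_width": finger opening in m; "gripper_force": force on a finger pad.
Only numpy, scipy, OpenCV 4.12 (cv2) and the standard library are available. Lean on these libraries where they do the work, as an engineer would, in place of code of your own. Each camera call takes 0.05 s, during which the arm holds its last target. There are 200 camera calls.

## Working session

There is one attempt and no reset: what is moved stays moved. The work goes in short steps, Python scripts to look and compute and a tool call to move; the robot and the scene stay as the last step left them, time stands still between calls to the robot, and variables do not carry over. Pictures are saved under pics/ and viewed, at most 10 in all, crops included, and the job is handed in when it is done.

Besides the shell and the picture viewer there is one more tool, called after "Request:" by a JSON object that holds its "method" and its "body". apply_moves: Moves the arm, as the interface text tells. Its arguments: {"type":"object","properties":{"series":{"type":"array"},"grip_force":{"type":"number"}},"required":["series"]}

```bash
mkdir -p pics; cat > h.py <<'E'
import numpy as np,cv2
from rig import telemetry,get_image,env
def cloud(d):
    z=d["z_map"];H,W=z.shape;f=H/2/np.tan(np.radians(d["vertical_fov"])/2)
    u,v=np.meshgrid(np.arange(W),np.arange(H))
    p=np.stack([(u-d["cx"])/f*z,-(v-d["cy"])/f*z,-z],-1)
    return p@np.array(d["attitude"]).T+np.array(d["eye"])
def save(d,n,s=1):
    cv2.imwrite("pics/"+n,cv2.resize(d["frame"][:,:,::-1],None,fx=s,fy=s))
E
python3 - <<'E'
from h import *
for n in("side","top"):
    d=get_image(n);save(d,n+"0.png",1.4);print(n,[(k,d[k]) for k in d if k not in("frame","z_map")])
    np.savez("/tmp/"+n,P=cloud(d),F=d["frame"],Z=d["z_map"])
print(telemetry.observe(),env.pinch_z,dir(env))
E
```

```text
side [('vertical_fov', 44.72939088861304), ('cx', 277.7114216514018), ('cy', 204.3413651617602), ('eye', array([ 0.09386881, -0.80080274,  1.2476531 ])), ('attitude', array([[ 0.88276946,  0.36247929, -0.29887598],
       [-0.46960867,  0.66235762, -0.58373803],
       [-0.01363017,  0.65566085,  0.75493249]]))]
top [('vertical_fov', 45.42155454793722), ('cx', 277.0818309314667), ('cy', 204.61325087644028), ('eye', array([0.35753812, 0.00915978, 1.69235093])), ('attitude', array([[-0.02698359,  0.99577735, -0.08774601],
       [-0.99956887, -0.02789394, -0.009165  ],
       [-0.01157388,  0.08746088,  0.99610072]]))]
{'time_s': 0.1, 'q': array([-7.96601449e+01,  2.18365776e+01,  7.43778483e+01, -1.16894297e-03,
        8.38571316e+01, -1.23355116e+01]), 'qvel': array([ 0.07819259, -0.02631386, -0.11444056, -0.03233843, -0.00834215,
       -0.02968463]), 'joint_efforts': array([ 2.07314763e-03, -4.49222946e+01, -2.31658745e+01, -2.97663155e-04,
        3.65894412e-03, -9.01249933e-06]), 'position': array([ 0.21197948, -0.50723713,  0.23079377]), 'tool_rot': array([[ 9.22703101e-01,  3.85511255e-01, -2.44118701e-04],
       [ 3.85511253e-01, -9.22702321e-01,  1.22499173e-03],
       [ 2.46999206e-04, -1.22441417e-03, -9.99999220e-01]]), 'ft_force': array([-0.23098589, -0.56893465, -0.60592942]), 'wrist_torque': array([-0.0229415 , -0.02873354, -0.00795331]), 'gripper_force': 0.0, 'grip_width': 0.08518449307703789} 0.0187 ['MotionError', '__class__', '__delattr__', '__dict__', '__dir__', '__doc__', '__eq__', '__format__', '__ge__', '__getattribute__', '__getstate__', '__gt__', '__hash__', '__init__', '__init_subclass__', '__le__', '__lt__', '__module__', '__ne__', '__new__', '__reduce__', '__reduce_ex__', '__repr__', '__setattr__', '__sizeof__', '__str__', '__subclasshook__', '__weakref__', 'close_job', 'pinch_z']
```

View pics/side0.png

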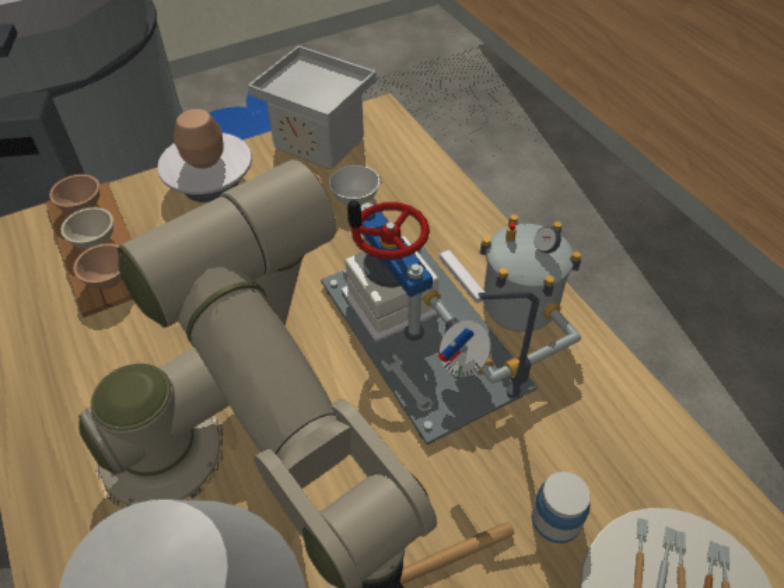

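View pics/top0.png

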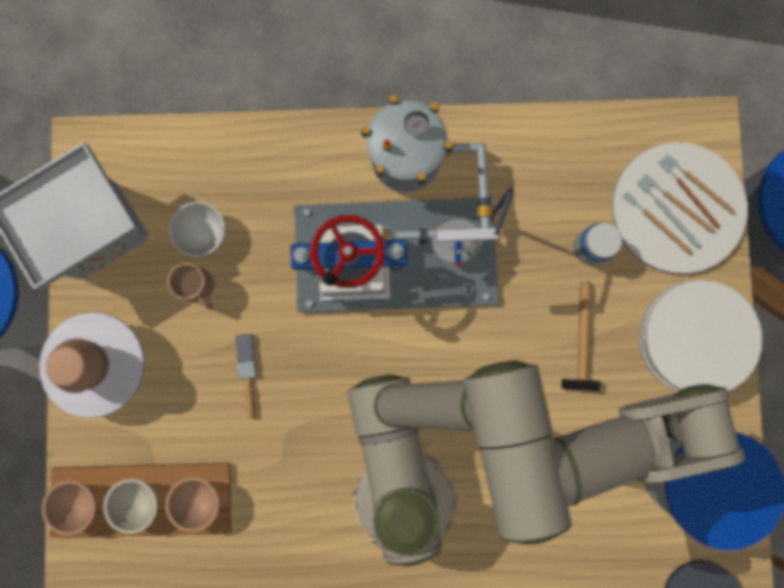

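The side view shows the red wheel at about (390,232), the black knob at (355,213), the tee handle at (458,345) and the lamp post at (525,320). In the top view the wheel is at (347,251), the knob at (330,276), and the valve at (458,252) under the light bar. Next I'll measure these.

```bash
python3 - <<'E'
from h import *
from scipy.optimize import least_squares
for n in("side","top"):
    D=np.load(f"/tmp/{n}.npz");P=D["P"];F=D["F"].astype(int);ok=D["Z"]>0
    r,g,b=F[...,0],F[...,1],F[...,2]
    red=ok&(r>90)&(g<50)&(b<55)&(P[...,2]>.225)&(P[...,2]<.27)
    Q=P[red];c=np.median(Q,0)
    w=Q[np.hypot(*(Q-c)[:,:2].T)<.12]
    m=w[np.hypot(*(w-c)[:,:2].T)>.055]
    s=least_squares(lambda t:np.hypot(m[:,0]-t[0],m[:,1]-t[1])-.0785+.0085 ,c[:2],loss="soft_l1",f_scale=.004)
    C=s.x;print(n,"wheel",len(m),C,"ztop",np.percentile(m[:,2],[5,50,95]))
    k=ok&(F.max(-1)<60)&(P[...,2]>.262)&(P[...,2]<.34)&(np.hypot(P[...,0]-C[0],P[...,1]-C[1])<.11)
    K=P[k];print(" knob",len(K),K.mean(0) if len(K) else 0,K.min(0),K.max(0)); t=K[K[:,2]>K[:,2].max()-.006];print(" top",len(t),t.mean(0),"rad/ang",np.hypot(*(t.mean(0)[:2]-C)),np.degrees(np.arctan2(*(t.mean(0)[:2]-C)[::-1])))
    # valve
    V=(P[...,2]>.09)&(P[...,2]<.2)&ok&(np.abs(P[...,0]-C[0])<.12)&(P[...,1]<C[1]-.1)&(P[...,1]>C[1]-.26)
    bl=V&(b>80)&(r<60)&(b>g+30); rd=V&(r>90)&(g<60)&(b<70); wh=V&(F.min(-1)>120)
    for nm,mk in(("blue",bl),("red",rd),("white",wh)):
        A=P[mk]; print(" ",nm,len(A),np.median(A,0) if len(A) else 0, A.min(0) if len(A) else 0,A.max(0) if len(A) else 0)
    if bl.sum()+rd.sum()>20:
        A=P[bl|rd];A=A[np.linalg.norm(A-np.median(A,0),axis=1)<.06];u,s_,vt=np.linalg.svd(A-A.mean(0),full_matrices=False);print("  bar",A.mean(0),vt[0],vt[2],np.ptp((A-A.mean(0))@vt[0]))
    L=ok&(P[...,2]>.28)&(P[...,2]<.42)&(P[...,1]<C[1]-.08)&(P[...,1]>C[1]-.35)&(P[...,0]>.3)&(P[...,0]<.75)
    A=P[L];print("  light",len(A),A.min(0),A.max(0),np.median(A,0))
    h=P[ok&(P[...,2]>.2)&(P[...,0]>.3)&(P[...,0]<.8)&(np.abs(P[...,1]-C[1])<.2)];print("  tall",h[:,2].max())
E
```

```text
side wheel 392 [0.56180422 0.10090803] ztop [0.24882373 0.25348186 0.25742772]
 knob 161 [0.49854888 0.13269239 0.29582752] [0.4871941  0.12475832 0.26431272] [0.5133907  0.14987038 0.31859061]
 top 35 [0.50009464 0.13819946 0.31523138] rad/ang 0.07210217017371669 148.85520430494495
  blue 95 [ 0.57831484 -0.13744665  0.15297759] [ 0.54803625 -0.14339002  0.1246564 ] [ 0.60882442 -0.12974246  0.17252669]
  red 27 [ 0.56582251 -0.13622107  0.11157403] [ 0.53952999 -0.14288486  0.09181735] [ 0.58481273 -0.13147284  0.12805018]
  white 467 [ 0.61413711 -0.10911094  0.12380844] [ 0.56676745 -0.15884978  0.0903405 ] [6.40751387e-01 6.36296519e-04 1.52055596e-01]
  bar [ 0.57212854 -0.13691524  0.14241642] [-0.64168375  0.00181127 -0.7669672 ] [ 0.04070509 -0.99850744 -0.03641402] 0.08265638769900709
  light 674 [ 0.56086946 -0.23450107  0.28037252] [ 0.67079302 -0.07627256  0.3484945 ] [ 0.57871464 -0.17508447  0.34221076]
  tall 0.34825598951179126
top wheel 535 [0.56074702 0.10522895] ztop [0.24885312 0.25438633 0.25981132]
 knob 61 [0.49941384 0.13650991 0.31315901] [0.48947945 0.12586128 0.27886752] [0.51188487 0.14880719 0.3233658 ]
 top 22 [0.49986983 0.13772168 0.31955507] rad/ang 0.06900586206490066 151.90927834901677
  blue 31 [ 0.57404326 -0.13366982  0.14944174] [ 0.54948432 -0.13926565  0.12732732] [ 0.58657759 -0.12998543  0.16593629]
  red 5 [ 0.54065998 -0.13756265  0.12298853] [ 0.54026313 -0.14106374  0.11436884] [ 0.54484746 -0.13466959  0.12588816]
  white 343 [ 0.61620454 -0.10533047  0.10732746] [ 0.56054396 -0.15468568  0.09004302] [0.63861484 0.00162556 0.15782772]
  bar [ 0.56443874 -0.13435235  0.14225965] [-0.7550391  -0.04706727 -0.65398825] [-0.10775122  0.99276675  0.05295135] 0.06399193886771606
  light 514 [ 0.56249583 -0.2304062   0.281471  ] [ 0.66863706 -0.07554382  0.3529633 ] [ 0.5782007  -0.15732325  0.34341482]
  tall 0.6508066564653425
```

Request:
{"method": "apply_moves", "body": {"series": [[0,0,-50,0,0,5.67,1],[0,0,-50,0,0,5.67,1],[0,0,-50,0,0,5.67,1],[0,0,-50,0,0,5.67,1],[18,-40,0,0,0,0,1],[18,-40,0,0,0,0,1],[18,-40,0,0,0,0,1],[18,-40,0,0,0,0,1],[18,-40,0,0,0,0,1],[18,-40,0,0,0,0,1],[18,-40,0,0,0,0,1],[18,-40,0,0,0,0,1]]}}

```text
time_s: 1.6
position: [0.3563, -0.1861, 0.4311]
tool_rot: [[1.0, -0.0, -0.0], [-0.0, -1.0, 0.0], [-0.0, -0.0, -1.0]]
ft_force: [0.3, -0.4, 0.1]
grip_width: 0.0854
gripper_force: 0.0
```

Request:
{"method": "apply_moves", "body": {"series": [[18,-40,0,0,0,0,1],[18,-40,0,0,0,0,1],[18,-40,0,0,0,0,1],[18,-40,0,0,0,0,1],[18,-40,0,0,0,0,1],[18,-40,0,0,0,0,1],[18,-40,0,0,0,0,1],[18,-40,0,0,0,0,1],[0,0,0,0,0,0,1]]}}

```text
time_s: 2.72
position: [0.5006, 0.1346, 0.4301]
tool_rot: [[1.0, 0.003, -0.002], [0.003, -1.0, 0.0], [-0.002, -0.0, -1.0]]
ft_force: [0.2, -0.8, 0.5]
grip_width: 0.0854
gripper_force: 0.0
```

Request:
{"method": "apply_moves", "body": {"series": [[-1,-3,30,0,0,0,1],[0,0,40,0,0,0,1],[0,0,40,0,0,0,1],[0,0,30,0,0,0,1],[0,0,11,0,0,0,1],[0,0,0,0,0,0,0],[0,0,0,0,0,0,0],[0,0,0,0,0,0,0],[0,0,0,0,0,0,0],[0,0,0,0,0,0,0],[0,0,0,0,0,0,0]], "grip_force": 60}}

```text
time_s: 4.1
position: [0.4994, 0.1363, 0.2817]
tool_rot: [[1.0, 0.001, 0.003], [0.001, -1.0, 0.002], [0.003, -0.002, -1.0]]
ft_force: [0.2, 4.7, 5.0]
grip_width: 0.0249
gripper_force: 58.5
```

```bash
python3 - <<'E'
from h import *
d=get_image("side");cv2.imwrite("pics/s1.png",cv2.resize(d["frame"][80:280,180:420,::-1],None,fx=3,fy=3))
s=telemetry.observe();print(s["position"],s["ft_force"],s["grip_width"],s["q"])
E
```

```text
[0.49932042 0.13627424 0.28172797] [-1.23831913  4.32025872  5.62329672] 0.02469063626122136 [2.09917587e+00 1.65818331e+01 7.38493324e+01 8.74524133e-02
 8.94170869e+01 9.20603131e+01]
```

View pics/s1.png

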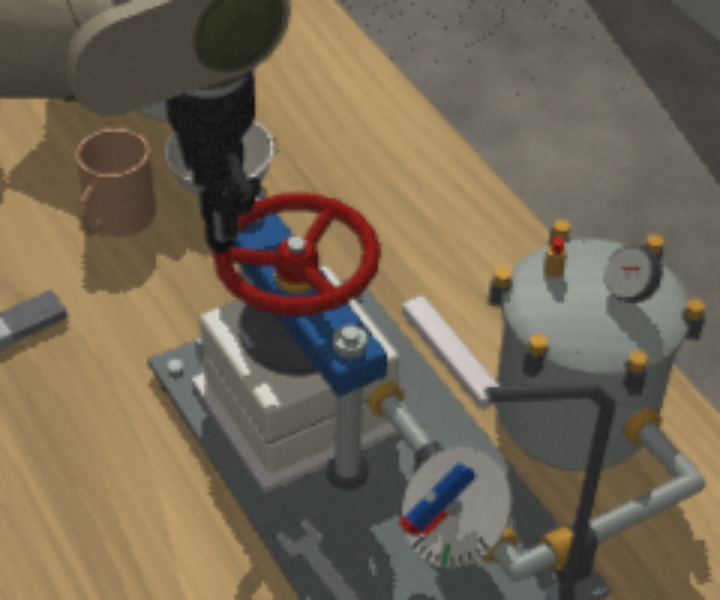

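```bash
cat >> h.py <<'E'
def table(th,step,n,c=(.561,.103),r=.0701,pos=None,sm=1):
    p=np.array(pos[:2] if pos is not None else [c[0]+r*np.cos(np.radians(th)),c[1]+r*np.sin(np.radians(th))])
    o=[]
    for i in range(1,n+1):
        t=np.radians(th-i*step);q=np.array([c[0]+r*np.cos(t),c[1]+r*np.sin(t)])
        d=np.round((q-p)*1000,1);p=p+d/1000;o.append([d[0],-d[1]])
    return o
E
python3 - <<'E'
from h import *
for i,x in enumerate(table(151.6,10,50)):print(round(151.6-10*(i+1),1),*x)
E
```

```text
141.6 6.7 -10.2
131.6 8.4 -8.9
121.6 9.8 -7.3
111.6 11.0 -5.4
101.6 11.7 -3.5
91.6 12.1 -1.4
81.6 12.2 0.7
71.6 11.9 2.8
61.6 11.2 4.9
51.6 10.2 6.7
41.6 8.9 8.4
31.6 7.3 9.8
21.6 5.4 10.9
11.6 3.5 11.7
1.6 1.4 12.2
-8.4 -0.7 12.2
-18.4 -2.8 11.9
-28.4 -4.9 11.2
-38.4 -6.7 10.2
-48.4 -8.4 8.9
-58.4 -9.8 7.2
-68.4 -10.9 5.5
-78.4 -11.7 3.5
-88.4 -12.2 1.4
-98.4 -12.2 -0.7
-108.4 -11.9 -2.8
-118.4 -11.2 -4.9
-128.4 -10.2 -6.7
-138.4 -8.9 -8.4
-148.4 -7.2 -9.8
-158.4 -5.5 -11.0
-168.4 -3.5 -11.7
-178.4 -1.4 -12.1
-188.4 0.7 -12.2
-198.4 2.8 -11.9
-208.4 4.9 -11.2
-218.4 6.7 -10.2
-228.4 8.4 -8.9
-238.4 9.8 -7.3
-248.4 11.0 -5.4
-258.4 11.7 -3.5
-268.4 12.1 -1.4
-278.4 12.2 0.7
-288.4 11.9 2.8
-298.4 11.2 4.9
-308.4 10.2 6.7
-318.4 8.9 8.4
-328.4 7.3 9.8
-338.4 5.4 10.9
-348.4 3.5 11.7
```

Request:
{"method": "apply_moves", "body": {"series": [[6.7,-10.2,0,0,0,0,0],[8.4,-8.9,0,0,0,0,0],[9.8,-7.3,0,0,0,0,0],[11,-5.4,0,0,0,0,0]]}}

```text
time_s: 4.65
position: [0.534, 0.1686, 0.2815]
tool_rot: [[1.0, 0.001, -0.002], [0.001, -1.0, 0.002], [-0.002, -0.002, -1.0]]
ft_force: [-7.4, 2.7, 5.6]
grip_width: 0.0246
gripper_force: 59.1
```

Request:
{"method": "apply_moves", "body": {"series": [[11.7,-3.5,0,0,0,0,0],[12.1,-1.4,0,0,0,0,0],[12.2,0.7,0.5,0,0,0,0],[11.9,2.8,0,0,0,0,0]]}}

```text
time_s: 5.15
position: [0.5827, 0.171, 0.2812]
tool_rot: [[1.0, 0.002, 0.001], [0.002, -1.0, 0.004], [0.001, -0.004, -1.0]]
ft_force: [-4.6, 8.2, 4.6]
grip_width: 0.0245
gripper_force: 59.2
```

Request:
{"method": "apply_moves", "body": {"series": [[11.2,4.9,0,0,0,0,0],[10.2,6.7,0,0,0,0,0],[8.9,8.4,0,0,0,0,0]]}}

```text
time_s: 5.52
position: [0.6138, 0.1509, 0.281]
tool_rot: [[1.0, 0.003, 0.003], [0.002, -1.0, 0.004], [0.003, -0.004, -1.0]]
ft_force: [0.3, 9.2, 3.5]
grip_width: 0.0247
gripper_force: 59.0
```

Request:
{"method": "apply_moves", "body": {"series": [[7.3,8.6,0.3,0,0,0,0],[5.4,10.6,0,0,0,0,0]]}}

```text
time_s: 5.78
position: [0.6265, 0.131, 0.2807]
tool_rot: [[1.0, 0.002, 0.003], [0.002, -1.0, 0.003], [0.003, -0.003, -1.0]]
ft_force: [-0.5, 6.4, 3.7]
grip_width: 0.0245
gripper_force: 59.1
```

Request:
{"method": "apply_moves", "body": {"series": [[3.5,11.7,0.3,0,0,0,0],[1.4,12.2,0,0,0,0,0]]}}

```text
time_s: 6.02
position: [0.6316, 0.1068, 0.2806]
tool_rot: [[1.0, 0.002, 0.004], [0.002, -1.0, 0.002], [0.004, -0.002, -1.0]]
ft_force: [1.9, 6.3, 3.4]
grip_width: 0.0243
gripper_force: 59.1
```

Request:
{"method": "apply_moves", "body": {"series": [[-0.7,12.2,0.3,0,0,0,0],[-2.8,11.9,0,0,0,0,0]]}}

```text
time_s: 6.28
position: [0.6285, 0.0835, 0.2805]
tool_rot: [[1.0, 0.002, 0.005], [0.002, -1.0, 0.004], [0.006, -0.004, -1.0]]
ft_force: [4.3, 10.7, 4.7]
grip_width: 0.0249
gripper_force: 59.2
```

Request:
{"method": "apply_moves", "body": {"series": [[0,0,0,0,0,0,0]]}}

```text
time_s: 6.4
position: [0.6281, 0.0822, 0.2805]
tool_rot: [[1.0, 0.001, 0.004], [0.001, -1.0, 0.002], [0.004, -0.002, -1.0]]
ft_force: [1.6, 4.0, 4.7]
grip_width: 0.0241
gripper_force: 59.1
```

Request:
{"method": "apply_moves", "body": {"series": [[-4.9,11.2,0.3,0,0,0,0]]}}

```text
time_s: 6.52
position: [0.624, 0.0726, 0.2805]
tool_rot: [[1.0, 0.003, 0.007], [0.003, -1.0, 0.004], [0.007, -0.004, -1.0]]
ft_force: [5.3, 10.6, 6.0]
grip_width: 0.0246
gripper_force: 59.4
```

Request:
{"method": "apply_moves", "body": {"series": [[-6.7,10.2,0,0,0,0,0]]}}

```text
time_s: 6.65
position: [0.6174, 0.062, 0.2805]
tool_rot: [[1.0, 0.002, 0.007], [0.002, -1.0, 0.003], [0.007, -0.003, -1.0]]
ft_force: [7.7, 10.2, 6.3]
grip_width: 0.0246
gripper_force: 59.3
```

Request:
{"method": "apply_moves", "body": {"series": [[-8.4,8.9,0,0,0,0,0]]}}

```text
time_s: 6.78
position: [0.6091, 0.0529, 0.2804]
tool_rot: [[1.0, 0.002, 0.008], [0.002, -1.0, 0.003], [0.008, -0.003, -1.0]]
ft_force: [8.0, 9.6, 5.0]
grip_width: 0.0246
gripper_force: 59.3
```

Request:
{"method": "apply_moves", "body": {"series": [[-9.8,7.2,0,0,0,0,0]]}}

```text
time_s: 6.9
position: [0.5995, 0.0455, 0.2805]
tool_rot: [[1.0, 0.002, 0.008], [0.002, -1.0, 0.003], [0.008, -0.003, -1.0]]
ft_force: [10.0, 8.5, 4.5]
grip_width: 0.0246
gripper_force: 59.3
```

Request:
{"method": "apply_moves", "body": {"series": [[-10.9,5.5,0,0,0,0,0]]}}

```text
time_s: 7.02
position: [0.5888, 0.0398, 0.2804]
tool_rot: [[1.0, 0.001, 0.009], [0.001, -1.0, 0.003], [0.009, -0.003, -1.0]]
ft_force: [11.0, 8.1, 4.3]
grip_width: 0.0246
gripper_force: 59.3
```

Request:
{"method": "apply_moves", "body": {"series": [[-11.7,3.5,0,0,0,0,0]]}}

```text
time_s: 7.15
position: [0.5774, 0.0361, 0.2804]
tool_rot: [[1.0, 0.001, 0.01], [0.001, -1.0, 0.002], [0.01, -0.002, -1.0]]
ft_force: [12.7, 6.4, 3.3]
grip_width: 0.0247
gripper_force: 59.2
```

Request:
{"method": "apply_moves", "body": {"series": [[-12.2,1.4,0,0,0,0,0]]}}

```text
time_s: 7.28
position: [0.5654, 0.0344, 0.2804]
tool_rot: [[1.0, 0.001, 0.01], [0.001, -1.0, 0.001], [0.01, -0.001, -1.0]]
ft_force: [14.5, 6.5, 3.1]
grip_width: 0.0246
gripper_force: 59.2
```

Request:
{"method": "apply_moves", "body": {"series": [[-9,0,0,0,0,0,0],[0,0,0,0,0,0,0]]}}

```text
time_s: 7.52
position: [0.5558, 0.0345, 0.2804]
tool_rot: [[1.0, 0.001, 0.008], [0.001, -1.0, 0.001], [0.008, -0.001, -1.0]]
ft_force: [9.7, 4.6, 3.9]
grip_width: 0.0247
gripper_force: 59.1
```

Request:
{"method": "apply_moves", "body": {"series": [[0,0,0,0,0,0,1],[0,0,0,0,0,0,1],[0,0,0,0,0,0,1],[0,0,0,0,0,0,1],[0,0,-30,0,0,0,1],[0,0,-40,0,0,0,1],[0,0,-40,0,0,0,1],[-5,0,-40,0,0,0,1],[-25,34,0,0,0,0,1],[-25,34,0,0,0,0,1],[-25,34,0,0,0,0,1],[-25,34,0,0,0,0,1]]}}

```text
time_s: 9.02
position: [0.4477, -0.1033, 0.4287]
tool_rot: [[1.0, -0.0, 0.0], [-0.0, -1.0, -0.0], [0.0, 0.0, -1.0]]
ft_force: [0.5, 0.3, 0.5]
grip_width: 0.0853
gripper_force: 0.0
```

Request:
{"method": "apply_moves", "body": {"series": [[0,35,0,0,10,0,1],[0,0,0,0,10,0,1],[0,0,0,0,10,0,1],[0,0,0,0,10,0,1],[0,0,0,0,0,0,1]]}}

```text
time_s: 9.65
position: [0.4471, -0.1372, 0.4278]
tool_rot: [[0.767, -0.003, 0.641], [-0.003, -1.0, -0.001], [0.641, -0.001, -0.767]]
ft_force: [0.5, 0.3, -0.3]
grip_width: 0.0852
gripper_force: 0.0
```

```bash
cat > v.py <<'E'
from h import *
th=np.radians(40);S=np.array([-np.sin(th),0,np.cos(th)])
for n in("side","top"):
    d=get_image(n);P=cloud(d);F=d["frame"].astype(int);ok=d["z_map"]>0
    r,g,b=F[...,0],F[...,1],F[...,2]
    V=ok&(np.linalg.norm(P-np.array([.58,-.137,.13]),axis=-1)<.085)
    m=V&(((b>80)&(r<60)&(b>g+30))|((r>90)&(g<60)&(b<70)))
    wh=V&(F.min(-1)>100)&(F.max(-1)-F.min(-1)<40)
    W=P[wh];h=W@S;print(n,"white",len(W),"height med",np.median(h))
    W=W[np.abs(h-np.median(h))<.006]
    if len(W)>30:
        u,s,vt=np.linalg.svd(W-W.mean(0),full_matrices=False);print(" normal",vt[2])
        e=np.cross([0,1,0],S);q=np.c_[W@e,W[:,1]].astype(np.float32)*1000
        (cc,rr)=cv2.minEnclosingCircle(q);c=(cc[0]*e+np.array([0,cc[1],0])+S*np.median(h)*1000)/1000
        print(" dial c",c,"R",rr,"-> grip",c+.031*S)
    A=P[m];hh=A@S;t=A[hh>np.percentile(hh,90)-.008]
    if len(t)>10:
        e=np.cross([0,1,0],S);q=np.c_[t@e,t[:,1]].astype(np.float32)*1000;R=cv2.minAreaRect(q)
        c=(R[0][0]*e+np.array([0,R[0][1],0]))/1000+S*(np.median(t@S)-.012);print(" bar",len(t),R,"center",c,"e",e)
    if n=="side":cv2.imwrite("pics/s_%d.png"%(telemetry.observe()["time_s"]*100),cv2.resize(d["frame"][170:320,260:420,::-1],None,fx=4,fy=4))
s=telemetry.observe();print(s["position"],s["tool_rot"].round(3),s["q"].round(1),s["time_s"],s["grip_width"])
E
python3 v.py; ls -t pics|head -1; cd pics; ln -s $(ls -t | head -1) v1.png
```

```text
side white 782 height med -0.2960599473964547
 normal [-0.64241246 -0.0009182   0.76635852]
 dial c [ 0.59736904 -0.13474135  0.11477333] R 57.64592361450195 -> grip [ 0.57744263 -0.13474135  0.13852071]
 bar 99 ((531.0010986328125, -136.8566131591797), (77.44482421875, 13.473469734191895), 0.764473557472229) center [ 0.57740224 -0.13685661  0.13796987] e [ 0.76604444 -0.          0.64278761]
top white 471 height med -0.29603877322514394
 normal [-0.64997862 -0.00765245  0.75991396]
 dial c [ 0.59652935 -0.13400034  0.11409639] R 56.87945556640625 -> grip [ 0.57660294 -0.13400034  0.13784376]
 bar 32 ((523.5529174804688, -133.8675994873047), (63.89523696899414, 9.001229286193848), 5.343820571899414) center [ 0.57092207 -0.1338676   0.13410532] e [ 0.76604444 -0.          0.64278761]
[ 0.44866892 -0.13772059  0.42931222] [[ 0.767 -0.     0.641]
 [ 0.    -1.    -0.001]
 [ 0.641  0.001 -0.767]] [-47.8  -7.7  86.9  29.6  73.7  40.7] 9.75 0.08575074866758894
s_969.png
```

View pics/v1.png

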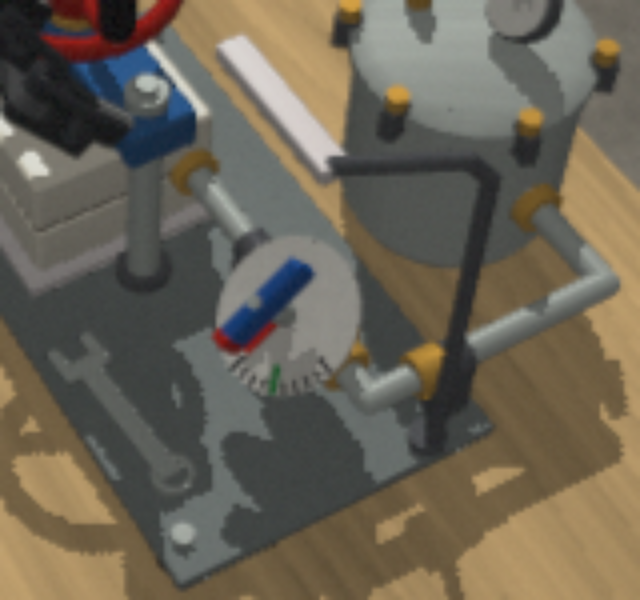

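Request:
{"method": "apply_moves", "body": {"series": [[-17.7,-2,35,0,0,0,1],[-17.7,0,35,0,0,0,1],[-17.7,0,35,0,0,0,1],[-17.7,0,35,0,0,0,1],[-17.7,0,35,0,0,0,1],[0,0,0,0,0,0,1]]}}

```text
time_s: 10.5
position: [0.4942, -0.1346, 0.2359]
tool_rot: [[0.769, 0.003, 0.639], [0.0, -1.0, 0.005], [0.639, -0.003, -0.769]]
ft_force: [0.0, -0.2, 0.9]
grip_width: 0.0856
gripper_force: 0.0
```

```bash
python3 - <<'E'
from h import *
s=telemetry.observe();R=s["tool_rot"];p=s["position"];print(p,R.round(4),s["q"].round(1),s["ft_force"])
z=np.array([.6428,0,-.766])
print("to grasp, tool mm",(R.T@(np.array([.577,-.1355,.138])+.016*z-p)*1000).round(1))
E
```

```text
[ 0.49417217 -0.13463656  0.23587278] [[ 7.690e-01  3.000e-03  6.393e-01]
 [ 2.000e-04 -1.000e+00  4.600e-03]
 [ 6.393e-01 -3.400e-03 -7.690e-01]] [-41.6   5.7 107.1  39.2  42.7  24.6] [ 0.0279262  -0.21606801  0.93399178]
to grasp, tool mm [  1.2   1.5 144.2]
```

Request:
{"method": "apply_moves", "body": {"series": [[1,1,40,0,0,0,1],[0,0,40,0,0,0,1],[0,0,34,0,0,0,1],[0,0,20,0,0,0,1],[0,0,10,0,0,0,1],[0,0,0,0,0,0,1]]}}

```text
time_s: 11.25
position: [0.5875, -0.1364, 0.1289]
tool_rot: [[0.765, 0.001, 0.644], [0.001, -1.0, 0.001], [0.644, 0.0, -0.765]]
ft_force: [0.2, 1.0, 1.1]
grip_width: 0.085
gripper_force: 0.0
```

Request:
{"method": "apply_moves", "body": {"series": [[0,0,0,0,0,0,0],[0,0,0,0,0,0,0],[0,0,0,0,0,0,0],[0,0,0,0,0,0,0],[0,0,0,0,0,0,0],[0,0,0,0,0,0,0],[0,0,0,0,0,0,0]], "grip_force": 50}}

```text
time_s: 12.12
position: [0.5865, -0.1353, 0.1284]
tool_rot: [[0.766, 0.002, 0.643], [0.001, -1.0, 0.002], [0.643, -0.001, -0.766]]
ft_force: [-3.5, 4.9, 6.2]
grip_width: 0.0131
gripper_force: 49.7
```

```bash
python3 v.py; ls -t pics|head -1; cd pics; ln -s $(ls -t | head -1) v2.png
```

```text
side white 660 height med -0.29602128578052245
 normal [ 0.64473254 -0.001976   -0.76440568]
 dial c [ 0.59622248 -0.13578224  0.11386172] R 57.144615173339844 -> grip [ 0.57629606 -0.13578224  0.13760909]
 bar 58 ((530.6914672851562, -136.84530639648438), (14.221121788024902, 78.00518035888672), 89.8652572631836) center [ 0.57716418 -0.13684531  0.13777188] e [ 0.76604444 -0.          0.64278761]
top white 328 height med -0.29561221219165557
 normal [ 0.64862275  0.00427514 -0.76109806]
 dial c [ 0.59803197 -0.13253085  0.11591407] R 56.18221664428711 -> grip [ 0.57810556 -0.13253085  0.13966145]
 bar 20 ((544.8701782226562, -134.2564239501953), (18.153738021850586, 10.649888038635254), 1.5334548950195312) center [ 0.58797669 -0.13425642  0.14694418] e [ 0.76604444 -0.          0.64278761]
[ 0.5864846  -0.13530527  0.12836666] [[ 0.766  0.002  0.643]
 [ 0.001 -1.     0.002]
 [ 0.643 -0.001 -0.766]] [-33.3  23.4 104.6  52.4  26.6  13.9] 12.225 0.013200628868694421
s_1217.png
```

View pics/v2.png

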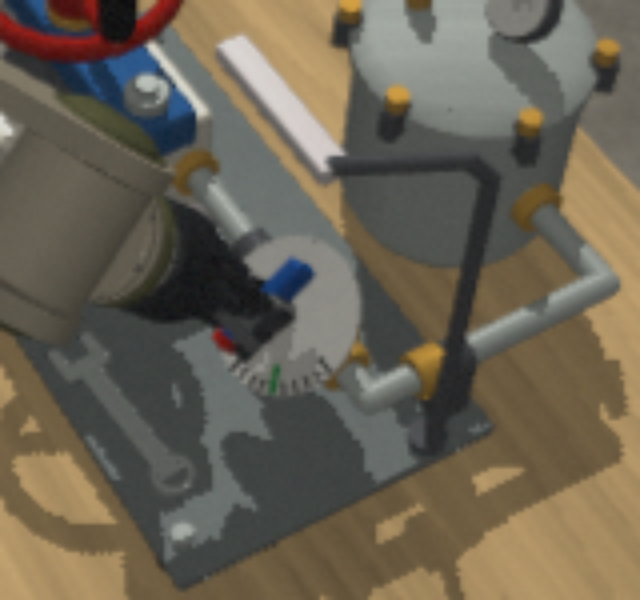

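Request:
{"method": "apply_moves", "body": {"series": [[0,0,0,0,0,-5,0],[0,0,0,0,0,-5,0],[0,0,0,0,0,-5,0],[0,0,0,0,0,-5,0],[0,0,0,0,0,-5,0],[0,0,0,0,0,-5,0],[0,0,0,0,0,-5,0],[0,0,0,0,0,-5,0],[0,0,0,0,0,0,0],[0,0,0,0,0,0,0]]}}

```text
time_s: 13.48
position: [0.586, -0.1336, 0.128]
tool_rot: [[0.585, 0.496, 0.642], [0.644, -0.765, 0.006], [0.494, 0.41, -0.767]]
ft_force: [-4.8, 11.9, 7.6]
grip_width: 0.0135
gripper_force: 49.8
```

```bash
cat > a.py <<'E'
from h import *
s=telemetry.observe();R=s["tool_rot"];e=np.array([.766,0,.6428]);x=R[:,0]
print("turn",np.degrees(np.arctan2(-x[1]*-1*-1, x@e)),s["position"],R.round(3),s["wrist_torque"],s["ft_force"],s["q"].round(1))
E
python3 a.py; python3 v.py
```

```text
turn -40.058904841807845 [ 0.58599572 -0.133608    0.12797181] [[ 0.585  0.496  0.642]
 [ 0.644 -0.765  0.006]
 [ 0.494  0.41  -0.767]] [ 1.24162846 -0.09078194  1.30148979] [-4.77353998 11.9187438   7.61630308] [-33.2  23.4 104.7  52.4  26.7 -26. ]
side white 667 height med -0.2961647028038438
 normal [-0.64941669 -0.00231778  0.76042922]
 dial c [ 0.59614587 -0.13496634  0.11361022] R 56.75747299194336 -> grip [ 0.57621946 -0.13496634  0.1373576 ]
 bar 65 ((529.9832763671875, -137.76678466796875), (77.21058654785156, 13.444005966186523), 41.9080924987793) center [ 0.57694911 -0.13776678  0.13692643] e [ 0.76604444 -0.          0.64278761]
top white 341 height med -0.29584339515084407
 normal [-0.64477463 -0.01576956  0.76421005]
 dial c [ 0.59798565 -0.1324556   0.11557341] R 56.76778793334961 -> grip [ 0.57805923 -0.1324556   0.13932079]
 bar 20 ((544.9432373046875, -123.28120422363281), (23.927242279052734, 10.505851745605469), 29.38013458251953) center [ 0.58732958 -0.1232812   0.14782904] e [ 0.76604444 -0.          0.64278761]
[ 0.58600658 -0.1336248   0.12798677] [[ 0.585  0.496  0.642]
 [ 0.644 -0.765  0.006]
 [ 0.494  0.41  -0.767]] [-33.2  23.4 104.7  52.4  26.7 -26.1] 13.575 0.013236062805244789
```

Request:
{"method": "apply_moves", "body": {"series": [[0,0,0,0,0,0,1],[0,0,0,0,0,0,1],[0,0,0,0,0,0,1],[0,0,0,0,0,0,1],[0,0,-20,0,0,0,1],[0,0,-40,0,0,0,1],[0,0,-40,0,0,0,1],[0,0,-40,0,0,0,1],[0,0,-30,0,0,0,1],[0,0,0,0,0,0,1]]}}

```text
time_s: 14.82
position: [0.4771, -0.1369, 0.2598]
tool_rot: [[0.586, 0.49, 0.645], [0.643, -0.766, -0.003], [0.492, 0.417, -0.764]]
ft_force: [0.4, 0.4, 0.2]
grip_width: 0.0856
gripper_force: 0.0
```

```bash
python3 v.py; cd pics; ln -s $(ls -t | head -1) v3.png
```

```text
side white 786 height med -0.2963635669573356
 normal [-6.43465337e-01  2.31289429e-04  7.65475216e-01]
 dial c [ 0.59573522 -0.1359171   0.11300604] R 57.2550163269043 -> grip [ 0.5758088  -0.1359171   0.13675342]
 bar 101 ((531.027099609375, -138.481689453125), (76.33765411376953, 15.583839416503906), 39.95763397216797) center [ 0.57768253 -0.13848169  0.13767628] e [ 0.76604444 -0.          0.64278761]
top white 470 height med -0.2960510269866382
 normal [ 0.64693749  0.00291489 -0.76253747]
 dial c [ 0.59699038 -0.13626271  0.11446724] R 57.12107849121094 -> grip [ 0.57706397 -0.13626271  0.13821462]
 bar 52 ((527.6131591796875, -140.4806365966797), (68.68797302246094, 13.315958976745605), 41.232505798339844) center [ 0.57453565 -0.14048064  0.13611544] e [ 0.76604444 -0.          0.64278761]
[ 0.47751667 -0.13649478  0.25781056] [[ 0.587  0.492  0.643]
 [ 0.642 -0.766 -0.   ]
 [ 0.492  0.413 -0.766]] [-43.8   2.3 106.7  37.8  46.5 -14.4] 14.925 0.08539811861949836
```

View pics/v3.png

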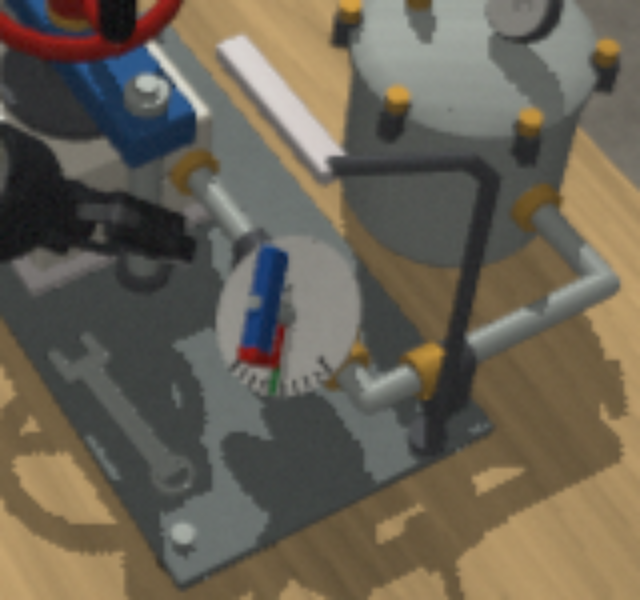

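The tee handle now measures about 40° (picture (265,305)), with its red end over the green tick at (275,378). The gripper is clear of it, so I'm handing the job in.

```bash
python3 -c "
from rig import env;print(env.close_job())"
```

```text
the job is handed in; nothing more can be done
None
```

I wound the clamp about a quarter turn past first bite (roughly 80–97°, judged from the knob force, with the pull measuring about 14–15 N at the end), then opened the feed valve to about 40° and let go of both. The job was handed in at about 15 s of the 61 s allowed; no verdict came back.

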